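# Square a circuit board in the holding fixture

## Task

Set the circuit board square in the holding fixture on the bench, ready for inspection: working with the fingertips only, push it along the base plate until it lies flush against both the fixed rail and the end stop, and push the blue jaw bar up against the board's opposite long edge so that the board is trapped between jaw and rail. Slide the board by its edges: never lift or tip it and do not touch the parts soldered on it. Leave the multimeter, screwdriver and flux jar where they are.

Things in the scene. Friction and masses are not known exactly. Their poses are not given: they have to be found in the camera images.
- fixture: Aluminium base plate 280 (x) x 330 (y) x 10 mm, fixed on the bench. Origin: centre of its underside; x points to the far side, y to the left. A fixed dark steel rail, 18 mm wide, 14 mm high above the plate, stands along the far edge; its face, looking to -x, is at x = +110 mm. The blue jaw bar slides on the plate along x; the end stop is clamped to the rail.
- stop: End stop: fixed dark steel block on the plate near the rail's left end; its place differs. Origin: on the plate (10 mm above the bench), in its contact face; axes parallel to the fixture's. Contact face: plane y = 0, looks to -y, from the rail (x = 0) to x = -70 mm; the block lies on the +y side, 16 mm thick, 14 mm high (24 mm with the screw head over the rail).
- board: Loose slab 100 (x) x 130 (y) x 10 mm: green board on an aluminium plate of the same outline, about 0.4 kg, parts on top. Origin: centre of its underside, 10 mm above the bench. Its long +x edge goes against the rail, its short +y edge against the stop, yaw then equal to the fixture's: in place its centre is at x = +60 mm in the fixture's frame and y = -65 mm in the stop's.
- board_parts: The parts soldered on the board (blue terminal block, two capacitors, black heat sink, chips, white header): they stand up to 22 mm above the board's top face and all lie at least 10 mm in from its edges. They move with the board; same origin and axes as the board. Not to be touched.
- jaw (a joint): Travel of the jaw bar along the fixture's x, in m, growing as it closes towards the rail (0 wide open, 0.125 at most). Its rubber-faced inner face is at x = -105 mm + travel in the fixture's frame: it meets a board that is home at 0.115. It takes about 2.5 N to slide, plus 2 to 4 N when it pushes the board ahead of it, and stays where it is left.
- jaw_back (a point): Middle of the outer face of the jaw bar (the face towards -x, on which to push it), 19 mm above the bench. The bar is 250 mm long along y, 20 mm wide along x, and stands 18 mm above the base plate, so its top is 28 mm above the bench.
- multimeter: Bystander: red handheld multimeter lying on the bench beside the fixture, 185 (x) x 85 (y) x 45 mm high. Origin: centre of its underside.
- screwdriver: Bystander: screwdriver lying on the bench beside the fixture, along its own x, 185 mm long; orange handle 20 mm wide on the -x side, origin on the underside where shaft and handle meet.
- flux_jar: Bystander: small amber jar with white cap, 42 mm diameter, 50 mm high, standing on the bench. Origin: centre of its underside.

How it is judged:
By the outcome, as a careful person would: the job done as asked, in the order asked, and still so for the second after the job is handed in, with the robot touching nothing.
It also fails if it takes over 51 s, if anything falls off the work surface, if the arm or the gripper's body presses on something with over 40 N, if the wrist force passes 120 N, or if a joint passes its speed limit or range.

## Robot

A 6-joint arm with a two-finger parallel gripper is mounted at the origin on the work surface. World frame = base frame: x ahead of the robot, y to its left, z up, the work surface at z = 0. Lengths are in mm, angles in rad, forces in N, time in s.
With the tool pointing down it reaches from about 350 to 975 mm from the base axis. Payload 7.1 kg.
Tool frame: the origin (TCP) lies midway between the tips of the shut fingers; the grasp point (between the pads) lies 19 mm behind it (ctrl.grasp_offset is the distance from the TCP to the grasp point, in mm); z points along the fingers, y is the line along which they close (so a half turn about z gives the same grasp; the last joint's range is limited). The gripper opens to 88 mm and grips with 3 to 60 N. Pads are 20 mm wide; open, the fingers measure 115 mm over their backs; the gripper's body (75 mm by 178 mm) begins 61 mm behind the grasp point.
Start: joints at [-1.223, 0.423, 1.63, -0, 1.089, -0.019], TCP at [224.16, -583.401, 191.875] pointing down, gripper open.
Joint ranges: [-3, 3], [-0.9, 2.11], [0.09, 2.58], [-1.31, 4.45], [0.11, 2.69], [-2.54, 2.54]. Speed limits (rad/s): [2.39, 2.39, 3.01, 3.14, 3.14, 3.14].

## Interface

Orientations are given as a rotation vector (axis times angle).
In Python, from workcell import ctrl gives the robot as it stands. The module is installed in compiled form; this text tells all that it offers.
- The arm moves only by the tool servo_tool, never from a script. Its argument "rows" is a list of rows, each a list of 7 numbers: the turn, a rotation vector about the tool's x, y, z as a fraction of full scale, then the shift along the tool's x, y, z as a fraction of full scale, then the finger opening in mm, from 0 to 87.8. A call has 1 to 10 rows; each row is the pose to reach, as a shift and turn from the pose commanded when the call began, along the tool's axes at that moment; what a row does not reach only later rows make up. Full scale, the value 1, is 20 cm for a shift and 1.5 rad for a turn. A row lasts 1/8 s, in which the tool goes at most 62.5 mm and 10.7 degrees, less where a joint would pass 70% of its speed; a pose out of reach is approached as far as the arm can. A call with a number of a shift or a turn outside -1 to 1 is refused whole. A call with a gripper value outside its range is refused whole. The fingers move at their own pace and stop on an object; the grip force is fixed at half the most. Time passes only in rows, so rows that repeat a pose let the fingers close. It gives the time, the measured TCP pose, the force, the opening and the grip force at its end, in the units of the state.
- ctrl.get_obs(): the state, without advancing time (a new reading comes with each control period).
- ctrl.get_image(name): name is "scene" or "top"; returns (picture, depth): 400x640x3 uint8, red, green, blue; 400x640 float32, mm along the optical axis (not along the pixel's ray), 0 where there is no reading.
- ctrl.camera_info(name): a dict with "intrinsics" (3x3 intrinsics, pixels), "k1" (the pictures are not rectified: a ray, as slopes to the right and down, at radius r is drawn at 1 + k1 r^2 times it, then the intrinsics apply), "R" (3x3) and "t" (3): a world point X has camera coordinates R X + t. Camera axes: x right, y down, z forward; pixel columns grow to the right and rows downward; lengths in mm; the calibration is good to about 2 mm. A picture is of the moment at which its call begins. camera_info takes no time and is no camera call.
- ctrl.close_job(): hands the job in; it is judged then, once.
The state is a dict: "t": time; "qpos": joint angles; "qvel": joint speeds; "joint_torque": joint torques, N m; "ee_pos": TCP position; "orientation": TCP orientation; "ft_force": force on the tool from outside, world axes, zero at the start; "moment": the same for the moment, N m; "width": finger opening in mm; "grasp_force": force on a finger pad.
Only numpy, scipy, OpenCV 4.12 (cv2) and the standard library are available. Lean on these libraries where they do the work, as an engineer would, in place of code of your own. Each camera call takes 0.05 s, during which the arm holds its last target. There are 200 camera calls.

## Working session

There is one attempt and no reset: what is moved stays moved. The work goes in short steps, Python scripts to look and compute and a tool call to move; the robot and the scene stay as the last step left them, time stands still between calls to the robot, and variables do not carry over. Pictures are saved under pics/ and viewed, at most 10 in all, crops included, and the job is handed in when it is done.

Besides the shell and the picture viewer there is one more tool, called after "Call:" as name([rows], argument=value, ...), one row to a line, values as JSON. servo_tool: Moves the arm, as the interface text tells. Its arguments: {"type":"object","properties":{"rows":{"type":"array","items":{"type":"array","items":{"type":"number"}}}},"required":["rows"]}

```bash
mkdir -p pics; cat > h.py <<'E'
import numpy as np, cv2
from workcell import ctrl
from scipy.spatial.transform import Rotation as Rot
def cam(n):
    c=ctrl.camera_info(n); return np.array(c["intrinsics"],float),c["k1"],np.array(c["R"]),np.array(c["t"])
def px2w(n,uv,z):
    "pixels to world points at height z"
    K,k1,R,t=cam(n); uv=np.atleast_2d(np.array(uv,float))
    p=cv2.undistortPoints(uv[:,None],K,np.array([k1,0,0,0,0.]))[:,0]
    d=np.c_[p,np.ones(len(p))]@R; o=-R.T@t
    return o+d*((z-o[2])/d[:,2])[:,None]
def w2px(n,X):
    K,k1,R,t=cam(n)
    return cv2.projectPoints(np.atleast_2d(np.array(X,float)),cv2.Rodrigues(R)[0],t,K,np.array([k1,0,0,0,0.]))[0][:,0]
E
python3 - <<'E'
from h import *
for n in("scene","top"):
    im,d=ctrl.get_image(n); cv2.imwrite(f"pics/{n}0.png",im[:,:,::-1]); np.save(n+"0.npy",d)
    K,k,R,t=cam(n); print(n,K[0,0],k,(-R.T@t).round(),R.round(2).tolist())
o=ctrl.get_obs(); print(o["t"],o["ee_pos"],o["orientation"],ctrl.grasp_offset, Rot.from_rotvec(o["orientation"]).as_matrix().round(3))
E
```

```text
scene 394.9700118870782 -0.06389338966251878 [1138. -363.  567.] [[0.59, 0.81, -0.01], [0.5, -0.38, -0.78], [-0.63, 0.45, -0.63]]
top 477.9804331644553 -0.061061273563894944 [ 419.   26. 1023.] [[0.05, -1.0, -0.0], [-0.97, -0.04, -0.23], [0.22, 0.01, -0.97]]
0.1 [ 223.98569617 -582.90756035  191.19372459] [-3.08758222e+00 -5.72665645e-01  3.09271586e-04] 18.700000000000003 [[ 0.933  0.359 -0.   ]
 [ 0.359 -0.933  0.001]
 [ 0.    -0.001 -1.   ]]
```

View pics/top0.png

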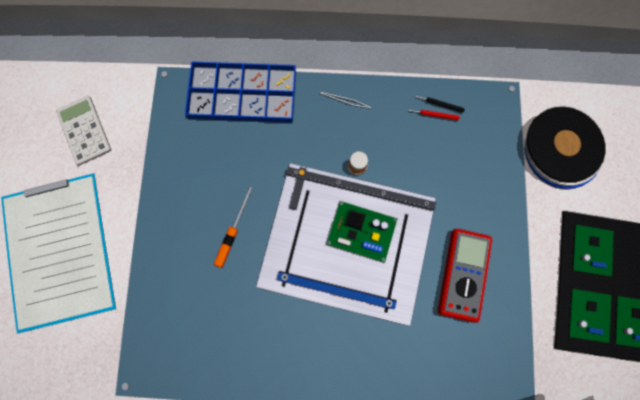

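View pics/scene0.png

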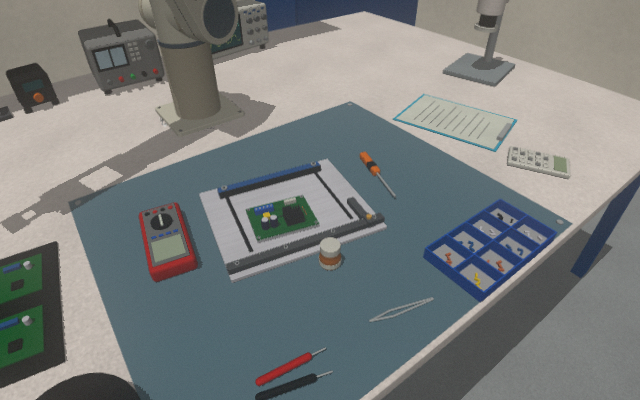

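The top view shows the plate with corners near (289,164), (436,199), (411,324) and (258,287). The board is around (362,232), the stop around (297,190), and the jaw runs from (280,277) to (394,303). I'll enlarge this area.

```bash
python3 - <<'E'
import cv2
im=cv2.imread("pics/top0.png")[155:330,250:450]
cv2.imwrite("pics/crop0.png",cv2.resize(im,None,fx=4,fy=4,interpolation=cv2.INTER_CUBIC)[:600*2,:800][:700])
im=cv2.imread("pics/top0.png")[155:305,250:450]
cv2.imwrite("pics/crop0.png",cv2.resize(im,None,fx=4,fy=4,interpolation=cv2.INTER_CUBIC))
E
```

```text
(no output)
```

View pics/crop0.png

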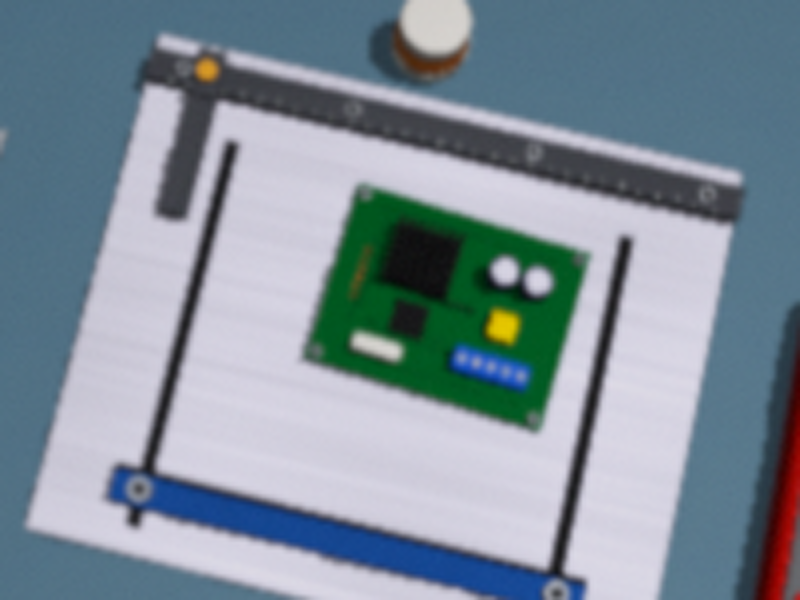

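```bash
python3 - <<'E'
from h import *
f=lambda a:(np.array(a,float)+.5)/4-.5+[250,155]
def P(a,z): return px2w("top",f(a),z)
b=P([(362,186),(590,255),(538,432),(306,358)],20); c=b.mean(0)
y=(b[0]-b[1]+b[3]-b[2])/2; x=(b[0]-b[3]+b[1]-b[2])/2
print("board",b.round(1)[:,:2].tolist(),c.round(1),np.linalg.norm(x),np.linalg.norm(y),np.arctan2(y[1],y[0])-np.pi/2,np.arctan2(x[1],x[0]))
p=P([(160,35),(742,172),(26,528)],10); print("plate",p.round(1).tolist(),np.linalg.norm(p[1]-p[0]),np.linalg.norm(p[2]-p[0]),np.arctan2(*(p[0]-p[1])[[1,0]])-np.pi/2,np.arctan2(*(p[0]-p[2])[[1,0]]))
yaw=(np.arctan2(*(p[0]-p[1])[[1,0]])-np.pi/2+np.arctan2(*(p[0]-p[2])[[1,0]]))/2
R=Rot.from_euler('z',yaw).as_matrix(); o=(p[1]+p[2])/2; o[2]=0
print("yaw",yaw,"o",o)
F=lambda q:((q-o)@R).round(1)[:,:2].tolist()
print("board F",F(b),F(c[None]))
print("rail near top edge",F(P([(143,82),(740,220)],24)),"far",F(P([(157,47),(744,180)],24)))
print("stop R",F(P([(213,98),(187,218)],24)),"at10",F(P([(213,98),(187,218)],10)),"L",F(P([(183,95),(155,213)],24)))
print("jaw",F(P([(115,467),(585,580),(107,500)],28)))
d=np.load("top0.npy");K,k,Rc,t=cam("top")
# jar
print("jar",px2w("top",f((436,20)),50), F(px2w("top",f((436,20)),50)))
E
```

```text
board [[654.8, -16.1], [622.4, -139.3], [526.7, -112.8], [560.3, 10.3]] [591.  -64.5  20. ] 98.7563451906372 127.46886669513056 -0.2619642578561414 -0.2712523930199956
plate [[738.1, 98.2, 10.0], [674.4, -224.0, 10.0], [465.3, 153.1, 10.0]] 328.4243040654489 278.24872092645364 -0.19521869370930456 -0.19842734329555764
yaw -0.1968230185024311 o [569.84236986 -35.46007455   0.        ]
board F [[79.6, 35.6], [71.9, -91.6], [-27.2, -84.3], [-18.3, 43.0]] [[26.5, -24.3]]
rail near top edge [[106.6, 164.4], [108.9, -165.6]] far [[127.7, 162.0], [131.1, -163.6]]
stop R [[107.0, 125.2], [39.1, 122.4]] at10 [[110.7, 126.5], [41.9, 123.7]] L [[104.7, 141.4], [37.6, 139.7]]
jaw [[-98.4, 125.5], [-96.6, -122.8], [-115.8, 125.2]]
jar [[740.45638272 -51.30021361  50.        ]] [[170.4, 17.8]]
```

```bash
cat >> h.py <<'E'
YAW=-0.19; O=np.array([569.8,-35.5,0]); RF=Rot.from_euler('z',YAW).as_matrix()
def go(*pts):
    "fractions from the present pose to fixture-frame points (x,y,z world height)"
    s=ctrl.get_obs(); M=Rot.from_rotvec(s["orientation"]).as_matrix()
    T=RF@np.diag([1,-1,-1.]); turn=Rot.from_matrix(M.T@T).as_rotvec()/1.5
    print("t",s["t"],"F now",(RF.T@(s["ee_pos"]-O)).round(1),"turn",turn.round(4))
    for p in pts:
        print(p,(M.T@(O+RF@np.array(p,float)-s["ee_pos"])/200).round(4))
E
python3 -c "
from h import *
go((-55,-24,190),(-55,-24,60))"
```

```text
t 0.1 F now [-236.2 -602.9  191.2] turn [-9.000e-04  2.000e-04  3.712e-01]
(-55, -24, 190) [ 2.2987 -1.9784  0.0088]
(-55, -24, 60) [ 2.2987 -1.9775  0.6588]
```

Call:
servo_tool([
  [0,0,0,0.2,-0.17,0,60],
  [0,0,0,0.4,-0.34,0,60],
  [0,0,0,0.6,-0.51,0,60],
  [0,0,0,0.8,-0.68,0,60],
  [0,0,0,1,-0.86,0,60],
])

```text
t: 0.72
ee_pos: [349.7, -349.6, 191.7]
orientation: [-3.089, -0.572, 0.0]
ft_force: [-0.1, -0.3, 0.0]
width: 60.0
grasp_force: 0.0
```

Call:
servo_tool([
  [0,0,0,0.2,-0.17,0,60],
  [0,0,0,0.4,-0.34,0,60],
  [0,0,0,0.6,-0.51,0,60],
  [0,0,0,0.8,-0.68,0,60],
  [0,0,0,1,-0.86,0,60],
])

```text
t: 1.35
ee_pos: [474.7, -117.2, 191.8]
orientation: [3.089, 0.573, -0.0]
ft_force: [0.1, -0.3, 0.4]
width: 60.0
grasp_force: 0.0
```

Call:
servo_tool([
  [0,0,0.1,0.1,-0.1,0.2,60],
  [0,0,0.2,0.2,-0.18,0.4,60],
  [0,0,0.3,0.3,-0.258,0.55,60],
  [0,0,0.371,0.3,-0.258,0.65,60],
  [0,0,0.371,0.3,-0.258,0.65,60],
  [0,0,0.371,0.3,-0.258,0.65,60],
])

```text
t: 2.1
ee_pos: [511.9, -49.4, 62.4]
orientation: [3.128, -0.295, 0.001]
ft_force: [-0.4, 0.0, -0.6]
width: 60.1
grasp_force: 0.0
```

```bash
python3 - <<'E'
from h import *
go((-55,-24,14),(-35,-24,14))
im,d=ctrl.get_image("top"); cv2.imwrite("pics/t1.png",cv2.resize(im[140:340,230:460,::-1],None,fx=3,fy=3,interpolation=cv2.INTER_CUBIC)[:600])
E
```

```text
t 2.1 F now [-54.2 -24.5  62.4] turn [-0.     -0.0003  0.0014]
(-55, -24, 14) [-0.0039 -0.0027  0.242 ]
(-35, -24, 14) [ 0.0961 -0.0025  0.242 ]
```

View pics/t1.png

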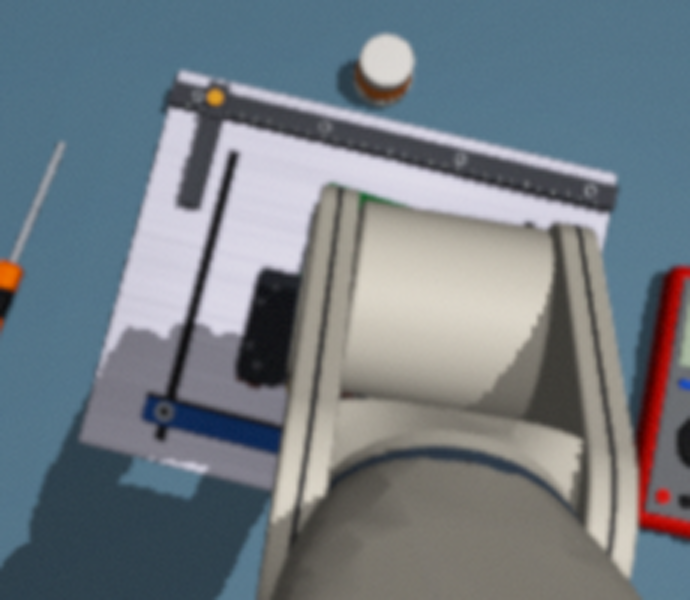

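The arm hides the board in the top view, so I'll rely on force readings and the scene camera. Next I go down behind the near long edge and push towards the rail.

Call:
servo_tool([
  [0,0,0,0,0,0.1,60],
  [0,0,0,0,0,0.2,60],
  [0,0,0,0,0,0.235,60],
  [0,0,0,0.02,0,0.235,60],
  [0,0,0,0.045,0,0.235,60],
  [0,0,0,0.07,0,0.235,60],
  [0,0,0,0.095,0,0.235,60],
  [0,0,0,0.12,0,0.235,60],
  [0,0,0,0.14,0,0.235,60],
])

```text
t: 3.28
ee_pos: [539.6, -54.5, 14.9]
orientation: [3.127, -0.297, 0.0]
ft_force: [0.5, -0.2, 0.3]
width: 59.9
grasp_force: 0.0
```

Call:
servo_tool([
  [0,0,0,0.02,0,0,60],
  [0,0,0,0.04,0,0,60],
  [0,0,0,0.06,0,0,60],
  [0,0,0,0.08,0,0,60],
  [0,0,0,0.09,0,0,60],
  [0,0,0,0.09,0,0,60],
])

```text
t: 4.03
ee_pos: [556.9, -57.8, 14.9]
orientation: [-3.127, 0.298, -0.0]
ft_force: [0.3, 0.0, 0.5]
width: 59.9
grasp_force: 0.0
```

```bash
python3 - <<'E'
from h import *
go((0,-24,14)); print(ctrl.get_obs()["ft_force"])
im,d=ctrl.get_image("scene"); cv2.imwrite("pics/s1.png",cv2.resize(im[140:290,190:390,::-1],None,fx=4,fy=4,interpolation=cv2.INTER_CUBIC))
E
```

```text
t 4.025 F now [ -8.4 -24.4  14.9] turn [-0.     -0.      0.0002]
(0, -24, 14) [ 0.042  -0.0019  0.0043]
[2.53547153e-01 1.42067187e-04 4.59825352e-01]
```

View pics/s1.png

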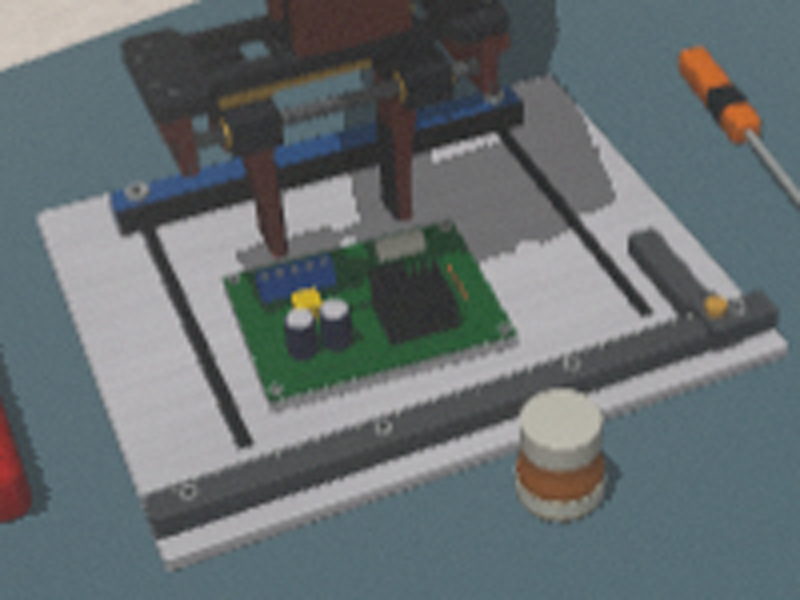

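The scene view has the board's top corners near (275,398), (517,337), (226,280) and (452,222), with both fingertips near its close edge. I'll convert those to numbers.

```bash
cat >> h.py <<'E'
def scn(a,z):
    uv=(np.array(a,float)+.5)/4-.5+[190,140]
    return (px2w("scene",uv,z)-O)@RF
E
python3 - <<'E'
from h import *
b=scn([(275,398),(517,337),(452,222),(226,280)],20);print(b.round(1)[:,:2].tolist(),b.mean(0).round(1))
print("tips",scn([(277,253),(402,218)],15).round(1)[:,:2].tolist())
print("rail near top",scn([(150,488),(725,297)],24).round(1)[:,:2].tolist())
print("stop",scn([(630,240),(688,300)],24).round(1)[:,:2].tolist())
E
```

```text
[[74.4, -88.8], [86.9, 36.3], [-13.1, 44.4], [-21.3, -83.6]] [ 31.7 -22.9  20. ]
tips [[-36.5, -50.2], [-34.6, 23.0]]
rail near top [[108.5, -160.5], [111.0, 144.3]]
stop [[48.4, 122.6], [104.5, 125.9]]
```

```bash
python3 - <<'E'
from h import *
K,k1,R,t=cam("scene")
im,d=ctrl.get_image("scene"); s=ctrl.get_obs(); print(s["t"],s["ee_pos"],s["ft_force"].round(1))
for cx,cy in [(277,245),(270,200),(402,212),(400,170),(402,228),(277,262),(300,240)]:
    u=(np.array([cx,cy])+.5)/4-.5+[190,140]; ui=np.rint(u).astype(int)
    p=cv2.undistortPoints(np.array([[u]]),K,np.array([k1,0,0,0,0.]))[0,0]
    D=d[ui[1],ui[0]]; X=R.T@(np.r_[p,1]*D-t); print((cx,cy),D,((X-O)@RF).round(1),im[ui[1],ui[0]])
for q in [(-8.4,-61,15),(-8.4,12.6,15),(-8.4,-61,40)]:
    print(q,((w2px("scene",O+RF@np.array(q))[0]-[190,140]+.5)*4).round())
E
```

```text
4.125 [556.7229195  -57.81714524  14.86344824] [ 0.4  0.5 -0.1]
(277, 245) 810.89294 [  1.4 -59.2  52.1] [75 56 53]
(270, 200) 790.4516 [  2.8 -60.   82.6] [74 54 53]
(402, 212) 834.2757 [ 2.  10.  49.8] [68 49 47]
(400, 170) 816.72473 [ 2.3 10.4 77.6] [69 52 48]
(402, 228) 883.03046 [-29.1  20.6  12.7] [93 99 93]
(277, 262) 849.6305 [-22.9 -54.3  20.4] [80 85 79]
(300, 240) 879.6079 [-47.1 -33.6  10.4] [109 108 109]
(-8.4, -61, 15) [276. 290.]
(-8.4, 12.6, 15) [403. 251.]
(-8.4, -61, 40) [270. 254.]
```

Depth puts the fingertips about 30 mm above the reported TCP, over the board's edge and without contact (force about 0). I'll back off straight up, then shut the fingers well clear and compare.

Call:
servo_tool([
  [0,0,0,0,0,-0.1,60],
  [0,0,0,0,0,-0.2,60],
  [0,0,0,-0.2,0,-0.2,60],
  [0,0,0,-0.25,0,-0.2,40],
  [0,0,0,-0.25,0,-0.2,0],
  [0,0,0,-0.25,0,-0.2,0],
  [0,0,0,-0.25,0,-0.2,0],
  [0,0,0,-0.25,0,-0.2,0],
])

```text
t: 5.12
ee_pos: [508.2, -48.5, 54.7]
orientation: [-3.127, 0.298, -0.0]
ft_force: [0.9, -0.4, -0.3]
width: 13.5
grasp_force: 0.0
```

```bash
python3 - <<'E'
from h import *
K,k1,R,t=cam("scene")
im,d=ctrl.get_image("scene"); s=ctrl.get_obs(); print(s["t"],(s["ee_pos"]-O)@RF,s["width"],s["ft_force"].round(1))
print(w2px("scene",s["ee_pos"]))
cv2.imwrite("pics/s2.png",cv2.resize(im[110:260,190:390,::-1],None,fx=4,fy=4,interpolation=cv2.INTER_CUBIC))
v,u=np.mgrid[0:400,0:640]
p=cv2.undistortPoints(np.c_[u.ravel(),v.ravel()].astype(float)[:,None],K,np.array([k1,0,0,0,0.]))[:,0]
X=(((np.c_[p,np.ones(len(p))]*d.reshape(-1,1)-t)@R)-O)@RF
f=(s["ee_pos"]-O)@RF
m=(abs(X[:,0]-f[0])<16)&(abs(X[:,1]-f[1])<25)&(X[:,2]>33)&(d.ravel()>0)
Z=X[m]; print(len(Z), Z[np.argsort(Z[:,2])[:12]].round(1))
E
```

```text
5.175 [-58.14476061 -24.37689553  54.74856716] 9.588131884647892 [-0.3  0.7 -0. ]
[[265.00116945 179.88175062]]
590 [[-46.8 -34.5  83.7]
 [-46.4 -36.7  84.6]
 [-56.9 -17.3  84.9]
 [-45.9 -12.2  85. ]
 [-46.5 -38.9  85.3]
 [-51.6 -16.9  85.5]
 [-46.8 -16.3  85.7]
 [-63.3 -17.2  86.1]
 [-42.8 -11.   86.5]
 [-57.1 -39.6  86.5]
 [-44.7 -14.8  86.6]
 [-45.9  -9.8  86.9]]
```

View pics/s2.png

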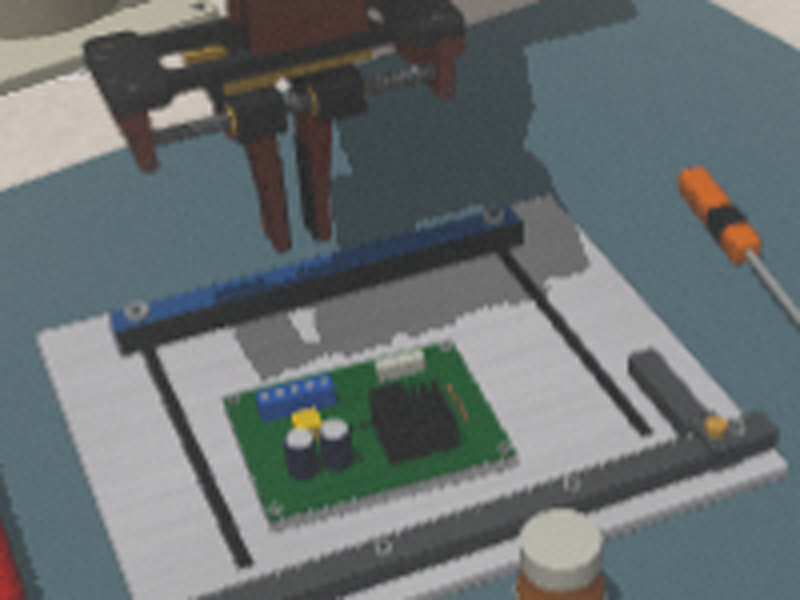

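The shut fingertips are at (280,245) and (320,237). Depth puts them at z≈84.5 against a reported 54.7, so the true tip height is the reported value plus 30 mm, while sideways it agrees. The board hasn't moved. I'll go down with that correction, in stages.

Call:
servo_tool([
  [0,0,0,0,0,0.1,60],
  [0,0,0,0,0,0.2,60],
  [0,0,0,0,0,0.27,60],
  [0,0,0,0,0,0.3,60],
  [0,0,0,0,0,0.3,60],
  [0,0,0,0,0,0.3,60],
])

```text
t: 5.92
ee_pos: [508.2, -48.5, -4.7]
orientation: [3.127, -0.298, 0.001]
ft_force: [0.1, -0.5, 0.3]
width: 59.6
grasp_force: 0.0
```

```bash
cat >> h.py <<'E'
def tips():
    "depth-measured fingertip points, fixture frame"
    K,k1,R,t=cam("scene"); im,d=ctrl.get_image("scene"); s=ctrl.get_obs(); f=(s["ee_pos"]-O)@RF
    v,u=np.mgrid[0:400,0:640]
    p=cv2.undistortPoints(np.c_[u.ravel(),v.ravel()].astype(float)[:,None],K,np.array([k1,0,0,0,0.]))[:,0]
    X=(((np.c_[p,np.ones(len(p))]*d.reshape(-1,1)-t)@R)-O)@RF
    c=im.reshape(-1,3).astype(int)
    m=(c[:,0]>c[:,1]+11)&(c[:,0]<130)&(abs(X[:,0]-f[0])<18)&(abs(X[:,1]-f[1])<60)&(d.ravel()>0)
    Z=X[m]; print("F",f.round(1),s["ft_force"].round(1),"low",Z[np.argsort(Z[:,2])[:6]].round(1).tolist()); return im
E
python3 -c "
from h import *
tips()"
```

```text
F [-58.  -24.4  -4.6] [ 0.4 -1.2  1. ] low [[-66.6, -52.0, 10.4], [-48.1, -60.8, 27.0], [-46.5, 11.5, 28.1], [-45.4, -59.2, 28.3], [-47.9, 14.5, 29.0], [-46.8, -56.4, 29.1]]
```

Call:
servo_tool([
  [0,0,0,0,0,0.03,60],
  [0,0,0,0,0,0.05,60],
  [0,0,0,0.03,0,0.05,60],
  [0,0,0,0.06,0,0.05,60],
  [0,0,0,0.09,0,0.05,60],
  [0,0,0,0.12,0,0.05,60],
  [0,0,0,0.14,0,0.05,60],
  [0,0,0,0.16,0,0.05,60],
])

```text
t: 6.98
ee_pos: [538.8, -54.5, -15.2]
orientation: [3.127, -0.298, -0.002]
ft_force: [-1.3, -0.8, 1.4]
width: 60.2
grasp_force: 1.0
```

Call:
servo_tool([
  [0,0,0,0.02,0,0,60],
  [0,0,0,0.04,0,0,60],
  [0,0,0,0.06,0,0,60],
  [0,0,0,0.08,0,0,60],
])

```text
t: 7.48
ee_pos: [555.2, -57.4, -15.2]
orientation: [-3.127, 0.297, -0.0]
ft_force: [-0.8, 0.6, -0.4]
width: 59.7
grasp_force: 0.7
```

```bash
python3 - <<'E'
from h import *
im=tips()
cv2.imwrite("pics/s3.png",cv2.resize(im[140:290,190:390,::-1],None,fx=4,fy=4,interpolation=cv2.INTER_CUBIC))
E
```

```text
F [ -9.5 -24.3 -15.1] [ 0.  -0.2 -0.8] low [[-13.5, 21.0, 11.4], [0.1, -57.5, 20.0], [-5.7, -62.2, 20.1], [0.5, 8.6, 20.7], [-18.6, -62.2, 21.4], [-0.2, -57.2, 22.5]]
```

View pics/s3.png

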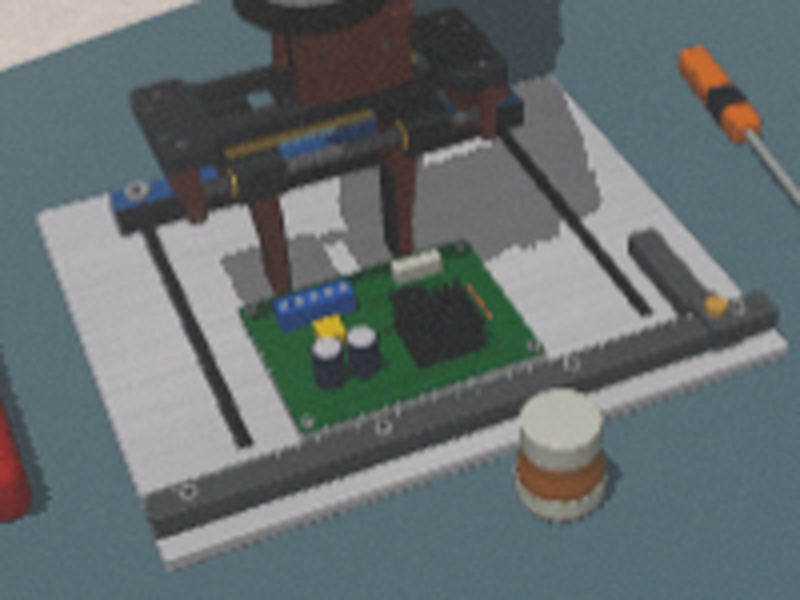

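The board is now square and about 10 mm short of the rail, with its edges at (300,430) and (545,347). I'll push on, slowing near contact.

Call:
servo_tool([
  [0,0,0,0.02,0,0,60],
  [0,0,0,0.035,0,0,60],
  [0,0,0,0.042,0,0,60],
  [0,0,0,0.047,0,0,60],
])

```text
t: 8.02
ee_pos: [564.0, -59.2, -15.1]
orientation: [-3.127, 0.298, 0.001]
ft_force: [-4.6, 0.5, 1.4]
width: 59.9
grasp_force: 2.0
```

Call:
servo_tool([
  [0,0,0,0.005,0,0,60],
  [0,0,0,0.01,0,0,60],
  [0,0,0,0.01,0,0,60],
])

```text
t: 8.4
ee_pos: [564.0, -59.2, -15.3]
orientation: [-3.127, 0.298, 0.006]
ft_force: [-8.1, 2.2, 5.7]
width: 60.1
grasp_force: 3.8
```

Rail contact confirmed: 8 N with no further motion. Now back off, lift, and go round to the short right-hand edge with the fingers shut.

Call:
servo_tool([
  [0,0,0,-0.07,0,0,60],
  [0,0,0,-0.07,0,-0.15,40],
  [0,0,0,-0.07,0.1,-0.3,20],
  [0,0,0,0.05,0.25,-0.3,0],
  [0,0,0,0.2,0.4,-0.3,0],
  [0,0,0,0.3,0.48,-0.3,0],
  [0,0,0,0.3,0.48,-0.25,0],
  [0,0,0,0.3,0.48,-0.1,0],
  [0,0,0,0.3,0.48,0,0],
  [0,0,0,0.3,0.48,0,0],
])

```text
t: 9.65
ee_pos: [604.8, -163.9, -17.2]
orientation: [-3.127, 0.297, 0.006]
ft_force: [0.2, -0.3, 0.0]
width: 0.4
grasp_force: 0.0
```

```bash
python3 - <<'E'
from h import *
im=tips(); s=ctrl.get_obs(); print(s["t"],s["width"])
cv2.imwrite("pics/s4.png",cv2.resize(im[140:290,190:390,::-1],None,fx=4,fy=4,interpolation=cv2.INTER_CUBIC))
E
```

```text
F [  59.8 -119.7  -15.9] [0.3 0.2 0.5] low [[63.5, -116.2, 8.6], [68.0, -123.5, 10.5], [69.5, -113.4, 13.0], [70.2, -125.7, 13.5], [70.1, -123.5, 15.3], [70.7, -111.4, 15.9]]
9.7 0.6872735736534717
```

View pics/s4.png

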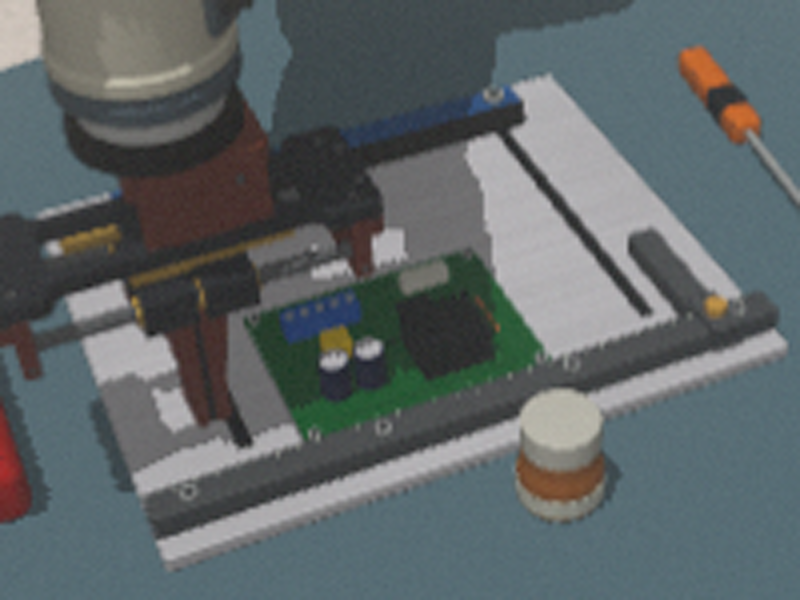

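The board lies flush along the rail, and the finger is at (210,420) beside its right edge. Before pushing, I'll check how far the gripper's horn at (360,272) clears the parts.

```bash
python3 - <<'E'
from h import *
K,k1,R,t=cam("scene"); im,d=ctrl.get_image("scene")
def P(cx,cy):
    u=(np.array([cx,cy])+.5)/4-.5+[190,140]; ui=np.rint(u).astype(int)
    p=cv2.undistortPoints(np.array([[u]]),K,np.array([k1,0,0,0,0.]))[0,0]
    X=R.T@(np.r_[p,1]*d[ui[1],ui[0]]-t); return ((X-O)@RF).round(1)
for q in [(358,264),(360,268),(362,258),(32,368),(425,310),(335,352),(255,330),(300,432)]: print(q,P(*q))
b=scn([(304,436),(545,350),(478,250),(250,320)],20);print(b.round(1)[:,:2].tolist(),b.mean(0).round(1))
E
```

```text
(358, 264) [ 92.1 -45.7 103.1]
(360, 268) [ 91.3 -44.7  99.7]
(362, 258) [ 94.7 -44.4 108.1]
(32, 368) [  91.2 -195.7  100. ]
(425, 310) [67.5 -5.3 39.2]
(335, 352) [ 81.1 -57.9  43.8]
(255, 330) [ 22.5 -81.9  19.4]
(300, 432) [ 99.4 -85.   18. ]
[[104.7, -84.6], [101.8, 44.8], [15.3, 47.2], [14.7, -82.0]] [ 59.1 -18.6  20. ]
```

The horns are at z≈100, well clear. Pushing towards the stop.

Call:
servo_tool([
  [0,0,0,0,-0.06,0,0],
  [0,0,0,0,-0.1,0,0],
  [0,0,0,0,-0.125,0,0],
  [0,0,0,0,-0.15,0,0],
  [0,0,0,0,-0.175,0,0],
  [0,0,0,0,-0.2,0,0],
  [0,0,0,0,-0.225,0,0],
  [0,0,0,0,-0.25,0,0],
  [0,0,0,0,-0.275,0,0],
  [0,0,0,0,-0.3,0,0],
])

```text
t: 11.0
ee_pos: [618.3, -105.9, -15.2]
orientation: [-3.127, 0.298, 0.0]
ft_force: [-0.7, -3.2, 3.0]
width: 0.8
grasp_force: 1.6
```

Call:
servo_tool([
  [0,0,0,0,-0.025,0,0],
  [0,0,0,0,-0.05,0,0],
  [0,0,0,0,-0.075,0,0],
  [0,0,0,0,-0.1,0,0],
  [0,0,0,0,-0.12,0,0],
  [0,0,0,0,-0.14,0,0],
  [0,0,0,0,-0.15,0,0],
])

```text
t: 11.88
ee_pos: [623.9, -76.5, -15.2]
orientation: [-3.127, 0.297, 0.0]
ft_force: [-0.2, -2.0, 2.0]
width: 0.4
grasp_force: 1.5
```

```bash
python3 - <<'E'
from h import *
im=tips(); s=ctrl.get_obs(); print(s["t"])
cv2.imwrite("pics/s5.png",cv2.resize(im[140:290,190:390,::-1],None,fx=4,fy=4,interpolation=cv2.INTER_CUBIC))
E
```

```text
F [ 60.8 -29.9 -15.2] [ 0.  -1.5  2. ] low [[52.9, -35.9, 9.6], [66.7, -30.3, 10.7], [72.5, -25.7, 16.5], [73.4, -23.9, 16.5], [71.0, -35.9, 16.7], [70.5, -37.8, 17.1]]
11.925
```

View pics/s5.png

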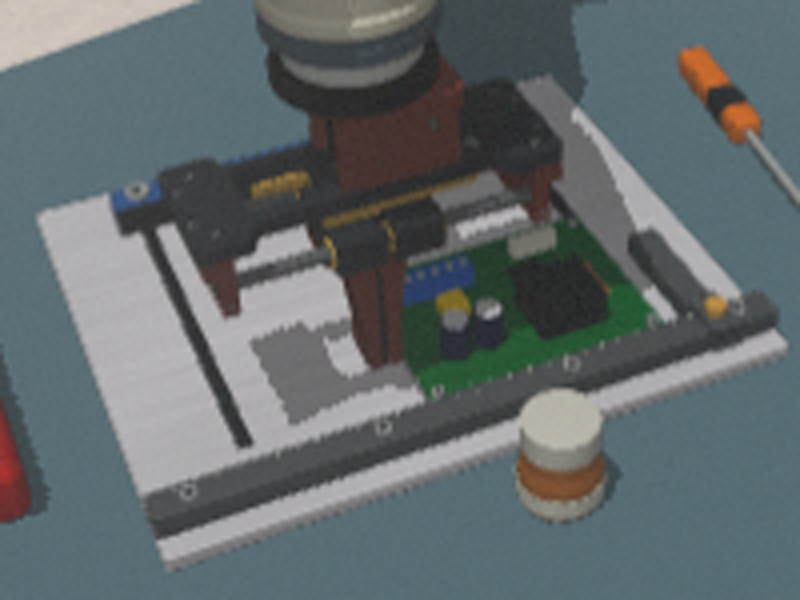

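The board is still square on the rail, with about 15 mm between its left edge at (655,318) and the stop at (688,300). I'll keep going, slowly at the end.

Call:
servo_tool([
  [0,0,0,0,-0.02,0,0],
  [0,0,0,0,-0.04,0,0],
  [0,0,0,0,-0.055,0,0],
  [0,0,0,0,-0.065,0,0],
])

```text
t: 12.42
ee_pos: [626.3, -63.8, -15.2]
orientation: [-3.127, 0.297, 0.0]
ft_force: [-0.5, -2.3, 1.2]
width: 0.2
grasp_force: 1.3
```

Call:
servo_tool([
  [0,0,0,0,-0.01,0,0],
  [0,0,0,0,-0.02,0,0],
])

```text
t: 12.68
ee_pos: [626.0, -61.8, -15.2]
orientation: [3.125, -0.295, -0.003]
ft_force: [-5.9, -17.0, 5.5]
width: 0.8
grasp_force: 9.2
```

Call:
servo_tool([
  [0,0,0,0,-0.01,0,0],
  [0,0,0,0,-0.01,0,0],
])

```text
t: 12.92
ee_pos: [625.6, -61.6, -15.2]
orientation: [3.123, -0.295, -0.005]
ft_force: [-6.8, -20.3, 4.9]
width: 0.7
grasp_force: 10.7
```

The board is against the stop: 20 N with no further motion. Now round to the long edge for a short squaring push with two fingers.

Call:
servo_tool([
  [0,0,0,0,0.06,0,0],
  [0,0,0,0,0.06,-0.15,0],
  [0,0,0,0,0.06,-0.3,0],
  [0,0,0,-0.15,-0.05,-0.32,20],
  [0,0,0,-0.3,-0.2,-0.32,40],
  [0,0,0,-0.43,-0.36,-0.3,60],
  [0,0,0,-0.43,-0.36,-0.25,60],
  [0,0,0,-0.43,-0.36,-0.12,60],
  [0,0,0,-0.43,-0.36,0,60],
  [0,0,0,-0.43,-0.36,0,60],
])

```text
t: 14.18
ee_pos: [555.6, 28.3, -16.9]
orientation: [3.127, -0.298, -0.005]
ft_force: [-1.5, -0.8, 0.2]
width: 59.9
grasp_force: 0.0
```

```bash
python3 -c "
from h import *
tips(); go((-2,59,-15))"
```

```text
F [-25.2  60.2 -15.8] [ 0.3  0.5 -0.2] low [[-14.5, 97.9, 14.9], [-13.8, 26.1, 15.0], [-22.4, 22.5, 15.7], [-14.8, 92.9, 16.4], [-12.8, 94.5, 17.3], [-12.2, 23.1, 17.3]]
t 14.225 F now [-25.2  60.2 -15.8] turn [ 0.0001  0.001  -0.0002]
(-2, 59, -15) [ 0.1161  0.0058 -0.0044]
```

Call:
servo_tool([
  [0,0,0,0.04,0,0,60],
  [0,0,0,0.08,0,0,60],
  [0,0,0,0.1,0,0,60],
  [0,0,0,0.115,0,0,60],
  [0,0,0,0.125,0,0,60],
  [0,0,0,0.135,0,0,60],
  [0,0,0,0.135,0,0,60],
])

```text
t: 15.1
ee_pos: [580.7, 23.9, -15.5]
orientation: [3.127, -0.298, -0.007]
ft_force: [-7.8, 1.1, 5.3]
width: 59.7
grasp_force: 3.8
```

Same rail contact position (x ≈ -0.5), so it is square. Now the jaw: lift over the bar and come down behind it.

Call:
servo_tool([
  [0,0,0,-0.06,0,0,60],
  [0,0,0,-0.06,0,-0.15,60],
  [0,0,0,-0.15,0.05,-0.3,60],
  [0,0,0,-0.35,0.15,-0.3,60],
  [0,0,0,-0.55,0.25,-0.3,60],
  [0,0,0,-0.76,0.3,-0.3,60],
  [0,0,0,-0.76,0.3,-0.3,60],
  [0,0,0,-0.76,0.3,-0.15,60],
  [0,0,0,-0.76,0.3,0,60],
  [0,0,0,-0.76,0.3,0,60],
])

```text
t: 16.35
ee_pos: [422.5, -6.4, -16.3]
orientation: [3.127, -0.297, -0.003]
ft_force: [-0.6, -0.0, -0.8]
width: 60.0
grasp_force: 0.0
```

```bash
python3 -c "
from h import *
tips(); go((-20,0,-15))"
```

```text
F [-149.7    0.8  -15.4] [ 0.5  0.7 -0.3] low [[-140.0, -32.2, 14.6], [-137.6, 38.9, 17.2], [-136.8, -35.4, 17.7], [-137.5, -32.5, 19.3], [-135.8, 35.7, 19.4], [-135.7, 33.2, 20.3]]
t 16.4 F now [-149.7    0.8  -15.4] turn [0.0001 0.0004 0.0004]
(-20, 0, -15) [ 0.6483  0.0043 -0.0026]
```

Call:
servo_tool([
  [0,0,0,0.05,0,0,60],
  [0,0,0,0.09,0,0,60],
  [0,0,0,0.12,0,0,60],
  [0,0,0,0.15,0,0,60],
  [0,0,0,0.18,0,0,60],
  [0,0,0,0.21,0,0,60],
  [0,0,0,0.24,0,0,60],
  [0,0,0,0.27,0,0,60],
  [0,0,0,0.3,0,0,60],
  [0,0,0,0.33,0,0,60],
])

```text
t: 17.65
ee_pos: [487.6, -19.1, -15.2]
orientation: [3.127, -0.297, -0.0]
ft_force: [-3.9, -2.1, 0.6]
width: 60.0
grasp_force: 1.4
```

Call:
servo_tool([
  [0,0,0,0.03,0,0,60],
  [0,0,0,0.06,0,0,60],
  [0,0,0,0.09,0,0,60],
  [0,0,0,0.12,0,0,60],
  [0,0,0,0.15,0,0,60],
  [0,0,0,0.18,0,0,60],
  [0,0,0,0.21,0,0,60],
  [0,0,0,0.24,0,0,60],
  [0,0,0,0.26,0,0,60],
  [0,0,0,0.28,0,0,60],
])

```text
t: 18.9
ee_pos: [542.6, -29.6, -15.1]
orientation: [-3.127, 0.298, -0.0]
ft_force: [-3.0, -1.3, 0.7]
width: 60.3
grasp_force: 1.3
```

Call:
servo_tool([
  [0,0,0,0.01,0,0,60],
  [0,0,0,0.02,0,0,60],
  [0,0,0,0.025,0,0,60],
])

```text
t: 19.27
ee_pos: [547.4, -30.5, -15.1]
orientation: [-3.127, 0.298, -0.0]
ft_force: [-2.6, -1.2, 0.9]
width: 59.8
grasp_force: 1.3
```

Call:
servo_tool([
  [0,0,0,0.006,0,0,60],
  [0,0,0,0.012,0,0,60],
  [0,0,0,0.018,0,0,60],
  [0,0,0,0.018,0,0,60],
])

```text
t: 19.77
ee_pos: [549.4, -30.9, -15.2]
orientation: [-3.127, 0.298, 0.004]
ft_force: [-6.8, -0.2, 3.9]
width: 59.9
grasp_force: 3.3
```

Call:
servo_tool([
  [0,0,0,0.01,0,0,60],
  [0,0,0,0.01,0,0,60],
  [0,0,0,0.01,0,0,60],
])

```text
t: 20.15
ee_pos: [549.4, -30.9, -15.4]
orientation: [-3.127, 0.299, 0.01]
ft_force: [-10.7, 2.3, 7.7]
width: 60.1
grasp_force: 5.7
```

The jaw is hard against the board: 11 N with no motion. Retract and look.

Call:
servo_tool([
  [0,0,0,-0.1,0,0,60],
  [0,0,0,-0.2,0,0,60],
  [0,0,0,-0.3,0,-0.15,60],
  [0,0,0,-0.4,0,-0.4,60],
  [0,0,0,-0.4,0.2,-0.65,60],
  [0,0,0,-0.4,0.45,-0.8,60],
  [0,0,0,-0.4,0.7,-0.8,60],
  [0,0,0,-0.4,1,-0.8,60],
  [0,0,0,-0.4,1,-0.8,60],
])

```text
t: 21.28
ee_pos: [437.3, -216.8, 145.8]
orientation: [3.125, -0.305, 0.006]
ft_force: [-0.3, 0.5, 0.1]
width: 59.6
grasp_force: 0.0
```

Call:
servo_tool([
  [0,0,0,0,0.25,0,60],
  [0,0,0,0,0.5,0,60],
  [0,0,0,0,0.75,0,60],
  [0,0,0,0,0.9,0,60],
  [0,0,0,0,0.9,0,60],
])

```text
t: 21.9
ee_pos: [403.3, -390.8, 145.0]
orientation: [3.126, -0.3, 0.002]
ft_force: [0.2, -0.3, -0.4]
width: 60.2
grasp_force: 0.0
```

```bash
python3 - <<'E'
from h import *
a,_=ctrl.get_image("top"); b,_=ctrl.get_image("scene"); print(ctrl.get_obs()["t"],ctrl.get_obs()["ft_force"].round(1))
a=cv2.resize(a[155:305,250:450],None,fx=3,fy=3,interpolation=cv2.INTER_CUBIC)[:300]
b=cv2.resize(b[160:260,190:390],None,fx=3,fy=3,interpolation=cv2.INTER_CUBIC)
cv2.imwrite("pics/final.png",np.vstack([a,b])[:,:,::-1])
E
```

```text
22.0 [-0.2  0.7 -0.7]
```

View pics/final.png

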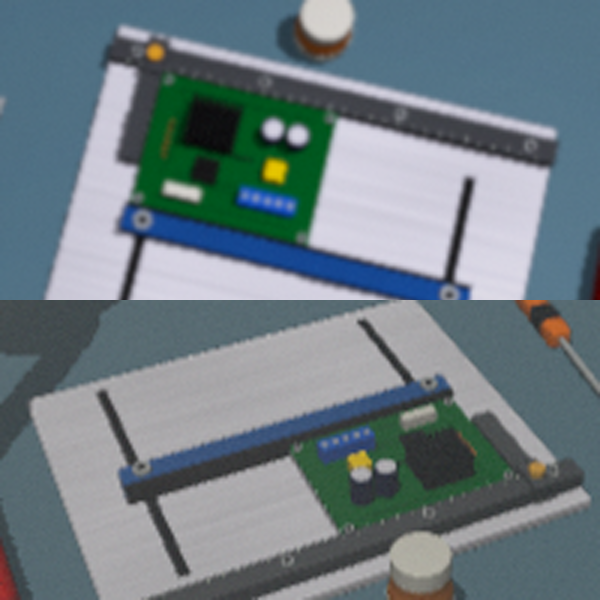

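Both views show the board flush on the rail (far corners at (168,78) and (332,118) in the top view), against the stop at (150,110), and with the jaw along its near edge. The bystanders haven't moved, so I'm handing in.

```bash
python3 -c "
from h import *
print(ctrl.close_job())"
```

```text
the job is handed in; nothing more can be done
None
```

The board sits flush against the rail and the end stop, trapped by the jaw; the job was handed in at about 22 s with the bystanders unmoved (the fingertips rode about 30 mm higher than the reported TCP, which I corrected for after a first push passed over the board without touching it).

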